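# Unlock the folding lid stay and close the cracker chest

### The arm

A 6-joint arm with a two-finger parallel gripper is mounted at the origin on the work surface. World frame = base frame: x ahead of the robot, y to its left, z up, the work surface at z = 0. Lengths are in m, angles in rad, forces in N, time in s.
With the tool pointing down it reaches from about 0.25 to 0.725 m from the base axis. Payload 9.7 kg.
Tool frame: the origin (TCP) lies on the centre line of the jaws, within the pads' length; the fingertips stand 25 mm ahead of it and the grasp point (between the pads) lies 6 mm ahead of it; z points along the fingers, y is the line along which they close (so a half turn about z gives the same grasp; the last joint's range is limited). The gripper opens to 85 mm and grips with 20 to 120 N. Pads are 22 mm wide; open, the fingers measure 114 mm over their backs; the gripper's body (76 mm by 85 mm) begins 54 mm behind the grasp point. The pads swing forward as they close: fully open they stand 13 mm farther back than shut.
Start: joints at [-1.348, 0.087, 0.176, 1.66, 0, 1.571], TCP at [0.122, -0.536, 0.256] pointing down, gripper open.
Joint ranges: [-3.13, 3.13], [-0.85, 1.81], [-1.15, 1.24], [-2.2, 2.28], [-1.44, 1.52], [-3.14, 3.14]. Speed limits (rad/s): [2.22, 2.22, 2.57, 3.14, 3.14, 3.14].

### API

Orientations are given as a unit quaternion [w, x, y, z].
In Python, from rig import bot, optics gives the robot as it stands.
- The arm moves only by the shell command python3 -m inch 'ROWS'. ROWS is a JSON object of lists of equal length, an entry for each row: "translation": the shift along the world's x, y, z in m, a list of three; "yaw": the turn about the world's z in rad; "claw": the closure, from 0 (fully open) to 1 (shut). A call has 1 to 20 rows; each row shifts and turns the commanded pose from where the row before left it; what a row does not reach is not made up. A row lasts 1/8 s, in which the tool goes at most 62.5 mm and 10.7 degrees, less where a joint would pass 70% of its speed; a pose out of reach is approached as far as the arm can. A call is refused whole if a number of a shift passes 0.0625 or a number of a turn 0.188, either way. A call with a gripper value outside its range is refused whole. The fingers move at their own pace and stop on an object; the grip force is fixed at half the most. Time passes only in rows, so rows that do not move let the fingers close. It gives the time, the measured TCP pose, the force, the opening and the grip force at its end, in the units of the state.
- bot.state(): the state, without advancing time (a new reading comes with each control period).
- optics.read_camera(name): name is "scene" or "top"; returns the picture (400x640x3 uint8, red, green, blue); there is no depth.
- optics.get_calibration(name): a dict with "fx", "fy", "cx", "cy" (pixels), "k1" (the pictures are not rectified: a ray, as slopes to the right and down, at radius r is drawn at 1 + k1 r^2 times it, then the intrinsics apply), "extrinsics" (4x4, takes a point from camera to world coordinates). Camera axes: x right, y up, looking along -z (the intrinsics and any distortion apply to the point x, -y, -z); pixel columns grow to the right and rows downward; lengths in m; the calibration is good to about 2 mm. A picture is of the moment at which its call begins. get_calibration takes no time and is no camera call.
- bot.job_done(): hands the job in; it is judged then, once.
The state is a dict: "time_s": time; "joints": joint angles; "qvel": joint speeds; "joint_efforts": joint torques, N m; "position": TCP position; "eef_rot": TCP orientation; "contact_force": force on the tool from outside, world axes, zero at the start; "torque": the same for the moment, N m; "opening": finger opening in m; "grip_force": force on a finger pad.
Only numpy, scipy, OpenCV 4.12 (cv2) and the standard library are available. Lean on these libraries where they do the work, as an engineer would, in place of code of your own. Each camera call takes 0.05 s, during which the arm holds its last target. There are 200 camera calls.

### The job

Close the wooden cracker chest, whose lid stands open on a locked folding stay. With closed fingertips, without gripping anything, hook the steel pin at the stay's knee from the hinge side and lift it up and forward past centre, so that the stay unlocks while the lid is still up; leave the pin, then push the lid down from its outer face near the free edge, without a bang, until it is fully home, and keep it pressed down with a steady 12 N or so for a second to bed its seal before you let go. Be gentle: never bear on the stay, lid or chest with more than 25 N, and leave the bowls and the glass standing where they are.

Things in the scene. Friction and masses are not known exactly. Their poses are not given: they have to be found in the camera images.
- chest: Cracker chest: open wooden box fixed on the table, 200 (x) by 200 (y) by 100 mm high, walls 10 mm. Origin: centre of its underside. Axes: x along the lid's hinge, +x to the end that carries the folding stay; +y to the hinge side; z up. The lid stands open over the +y side; -y is the front.
- lid (a joint): Lid angle, rad: 0 standing open at 80 degrees (start), grows as it lowers, 1.396 fully closed: a firm stop, lid level, its top 117 mm above the table. Stiff friction hinge: unlocked, the lid stays where it is left and does not fall; pushing near the free edge takes 4 to 10 N, most at the start; it stays shut when let go. Against the stop the force climbs steeply, 10 to 25 N per mm.
- lid_edge (a point): Middle of the lid's free edge on its outer face (the top face when closed); the lid is a 200 by 200 mm wooden panel 12 mm thick, about 0.4 kg (varies). This point is 200 mm from the hinge along the lid and 12 mm out from the inner face. With the lid open the outer face looks to the chest's +y.
- hinge (a point): Middle of the hinge line, at (0, +100, +105) mm in the chest's frame; the line runs along the chest's x axis. The lid's inner face passes through it.
- knee (a joint): Knee angle of the folding stay, rad. 0: locked (start), sagging to the hinge side on a built-in stop; 0.14: both links in line; above: lifted past centre, unlocked; about 2.7 with the lid shut. Stiff: lifting the pin takes 4 to 8 N and it stays where it is left. While it is locked the lid cannot be pushed down; at 0.5 or more it folds easily as the lid is pushed.
- knee_pin (a point): Grip point of the round steel knee pin: 12 mm diameter, level along the chest's x axis, free for about 20 mm to either side, a 17 mm disc on its end. 45 mm beyond the chest's +x end; at the start at (145, 39, 131) mm in the chest's frame. It moves on a circle of 92 mm radius about lower_pivot; lifting goes up and to the chest's -y, about 0.5 rad of arc per rad of knee angle at first.
- lower_pivot (a point): Axis of the stay's lower pivot on the chest's +x end, taken 45 mm out so that it is level with knee_pin along x: (145, -20, 60) mm in the chest's frame. The stay: two flat steel links of 92 mm, 14 mm wide, within 16 mm of the chest's end; the lower one from here to the knee, the upper one from the knee to the lid's side edge 105 mm from the hinge.
- chip_bowl: Grey bowl of crisps, 140 mm across, 62 mm high, loose; origin under its centre. Leave it standing.
- cracker_bowl: Blue bowl of crackers, 140 mm across, 62 mm high, loose; origin under its centre. Leave it standing.
- tumbler: Clear glass tumbler, 72 mm across, 85 mm high, loose; origin under its centre. Leave it standing.

How it is judged:
On the way, in this order (a step that is already met when the one before it is completed fails the run):
1. the knee is lifted past centre (knee joint above 0.30, straight is 0.14) with the lid still up (lid joint below 0.6) (value of joint knee above 0.3 rad and value of joint lid below 0.6 rad), for 0.2 s.
2. the shut lid (within 0.012 rad of its stop) is kept pressed with 8 to 16 N for half a second (value of joint lid above 1.384 rad and contact force between the fingers and chest between 8 and 16 N), for 0.5 s.
At the end, for the whole second after the job is handed in: The shut lid has been pressed with 8 to 16 N and let go: the lid is fully closed and at rest (lid joint above 1.384 rad, about 2 mm at the free edge), untouched (value of joint lid above 1.384 rad and velocity of joint lid between -0.05 and 0.05 rad/s).
It fails at once if the lid or its stay is forced: more than 25 N between the robot and the chest, its lid or its stay (contact force between any of the fingers, the arm and chest above 25 N).
It fails at once if the lid moves faster than 1.2 rad/s (slammed) (velocity of joint lid above 1.2 rad/s).
It fails at once if the chip bowl is moved by more than 30 mm or tipped (distance of chip_bowl from where it was at the start of the episode above 0.03 m or angle between chip_bowl's own z axis and vertical above 0.3 rad).
It fails at once if the cracker bowl is moved by more than 30 mm or tipped (distance of cracker_bowl from where it was at the start of the episode above 0.03 m or angle between cracker_bowl's own z axis and vertical above 0.3 rad).
It fails at once if the tumbler is moved by more than 30 mm or tipped (distance of tumbler from where it was at the start of the episode above 0.03 m or angle between tumbler's own z axis and vertical above 0.3 rad).
It also fails if it takes over 72 s, if anything falls off the work surface, if the arm or the gripper's body presses on something with over 40 N, if the wrist force passes 120 N, or if a joint passes its speed limit or range.

## Working session

There is one attempt and no reset: what is moved stays moved. The work goes in short steps, Python scripts to look and compute and a shell command to move; the robot and the scene stay as the last step left them, time stands still between calls to the robot, and variables do not carry over. Pictures are saved under pics/ and viewed, at most 10 in all, crops included, and the job is handed in when it is done.

```bash
mkdir -p pics
python3 - <<'E'
from rig import bot, optics
import cv2
for n in("scene","top"):
    cv2.imwrite(f"pics/{n}0.png",optics.read_camera(n)[:,:,::-1]); print(n,optics.get_calibration(n))
print(bot.state())
E
```

```text
scene {'fx': 372.95379712612163, 'fy': 372.95379712612163, 'cx': 316.51873568657663, 'cy': 199.65310117976958, 'k1': -0.08009213900203654, 'extrinsics': array([[-0.29704679, -0.64015837,  0.70849169,  1.25457129],
       [ 0.95482349, -0.1923942 ,  0.22648748,  0.20274623],
       [-0.00867817,  0.74376188,  0.66838833,  0.84938427],
       [ 0.        ,  0.        ,  0.        ,  1.        ]])}
top {'fx': 476.3865249016605, 'fy': 476.3865249016605, 'cx': 326.7262021232936, 'cy': 204.10937642765143, 'k1': 0.025196383919733997, 'extrinsics': array([[-0.01377799,  0.99591151, -0.08927732,  0.41978753],
       [-0.9997986 , -0.01241854,  0.01576488, -0.01447051],
       [ 0.01459173,  0.08947654,  0.99588204,  1.43817916],
       [ 0.        ,  0.        ,  0.        ,  1.        ]])}
{'time_s': 0.1, 'joints': array([-1.34799729e+00,  8.74000925e-02,  1.75230292e-01,  1.65978047e+00,
       -1.52297019e-05,  1.57081007e+00]), 'qvel': array([-2.50497259e-03, -1.25001017e-03,  3.95942993e-04, -2.28284002e-04,
        4.35546883e-05,  9.72520254e-04]), 'joint_efforts': array([-2.99588100e-04, -5.21562266e+01,  4.65652514e+01,  1.59917946e-02,
       -6.95755602e-05,  2.60460035e-05]), 'position': array([ 0.12148834, -0.53624759,  0.25566536]), 'eef_rot': array([-5.72550194e-04,  9.93802086e-01,  1.11162410e-01, -7.17133089e-05]), 'contact_force': array([-0.3419317 ,  0.78452453,  0.09064288]), 'torque': array([-0.08273372,  0.02651137, -0.02826343]), 'grip_force': 0.0, 'opening': 0.08560538477696528}
```

View pics/scene0.png

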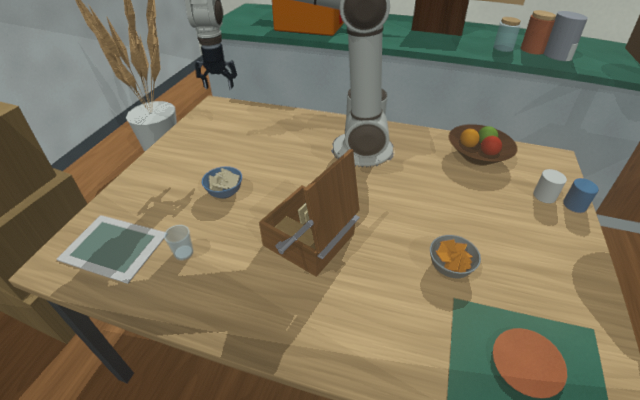

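View pics/top0.png

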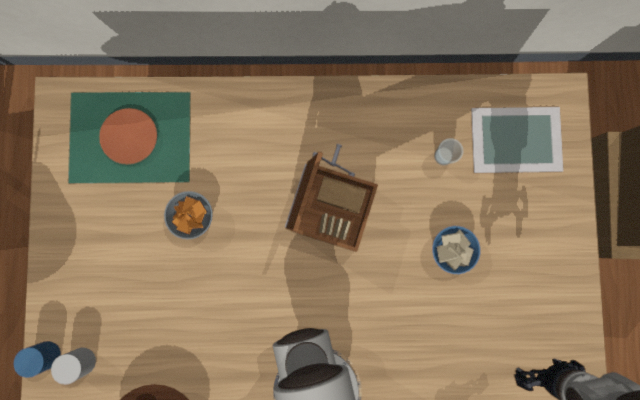

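The scene shows the open chest at about (310,225) with its lid over the +y side and the stay facing the camera. In the top view the chest is around (333,200), its stay end at the top (337,155); bowls at (188,215) and (456,250), tumbler at (447,152).

Run:
```python
import cv2
a=cv2.imread("pics/top0.png")[135:260,270:395]; b=cv2.imread("pics/scene0.png")[145:275,250:370]
cv2.imwrite("pics/c1.png",cv2.hconcat([cv2.resize(a,(400,400),interpolation=3)*1,cv2.resize(b,(369,400),interpolation=3)]))
```

```text
(no output)
```

View pics/c1.png

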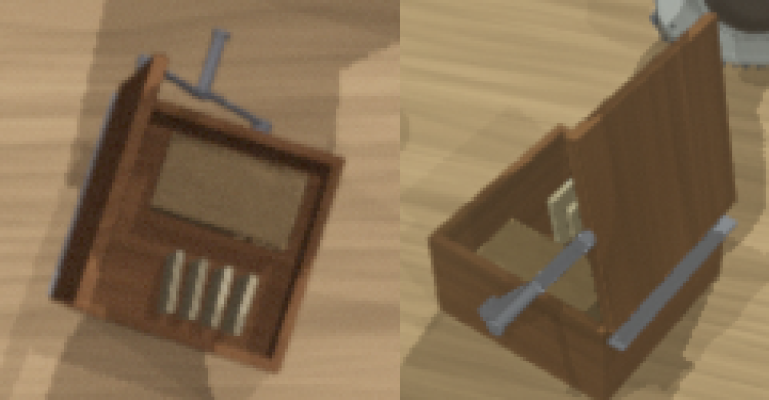

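The crop shows, in the top half, front rim corners (343,160) and (280,372), lid free corner (163,58) and pin end (221,32). In the scene half it shows the front rim corner (432,237), lid free corners (574,132) and (712,12), and back bottom corner (605,400).

```bash
cat > h.py <<'E'
import numpy as np
from rig import bot, optics
def proj(n,P):
    c=optics.get_calibration(n);T=np.linalg.inv(c["extrinsics"]);p=np.atleast_2d(P)@T[:3,:3].T+T[:3,3]
    s=np.c_[p[:,0],-p[:,1]]/-p[:,2:];s=s*(1+c["k1"]*(s**2).sum(1,keepdims=True))
    return s*[c["fx"],c["fy"]]+[c["cx"],c["cy"]]
def world(q,P):
    P=np.atleast_2d(P)*.001;c,s=np.cos(q[2]),np.sin(q[2])
    return np.c_[q[0]+c*P[:,0]-s*P[:,1],q[1]+s*P[:,0]+c*P[:,1],P[:,2]]
E
python3 - <<'E'
from h import *
from scipy.optimize import least_squares
t=lambda u,v:(270+u/3.2-.5,135+v/3.2-.5); s=lambda u,v:(250+(u-400)/3.077-.5,145+v/3.077-.5)
D=[("top",t(343,160),(100,-100,100)),("top",t(280,372),(-100,-100,100)),("top",t(163,58),(100,65,302)),("top",t(221,32),(167,39,131)),
("scene",s(432,237),(100,-100,100)),("scene",s(439,308),(100,-100,0)),("scene",s(605,400),(100,100,0)),("scene",s(712,12),(-100,77,304)),("scene",s(574,132),(100,70,303))]
f=lambda q:np.array([proj(n,world(q,P))[0]-np.array(u) for n,u,P in D])
r=least_squares(lambda q:f(q).ravel(),[.45,-.05,-.3],loss="soft_l1");q=r.x
print(q,np.degrees(q[2]));print(f(q).round(1))
def ray(n,uv,z):
    g=least_squares(lambda p:proj(n,[[p[0],p[1],z]])[0]-uv,[.4,0]);return g.x
print("chip",ray("top",(188,215),.06),"crk",ray("top",(456,250),.06),"tum",ray("top",(447,152),.05))
for P in[(145,39,131),(145,-20,60),(0,65,302),(0,-100,117)]:print(P,world(q,P))
E
```

```text
[ 0.53069    -0.05426163 -0.30872887] -17.68886120034328
[[ 0.6 -0.6]
 [ 0.2  1. ]
 [ 1.6  0.4]
 [-0.9  0.6]
 [-1.  -0. ]
 [ 0.5  0.2]
 [ 1.   1.2]
 [ 2.2 -0.2]
 [-0.8  1.3]]
chip [0.51682492 0.36376976] crk [ 0.40574946 -0.4074785 ] tum [ 0.69466652 -0.39465439]
(145, 39, 131) [[ 0.68068454 -0.06116347  0.131     ]]
(145, -20, 60) [[ 0.66275752 -0.11737398  0.06      ]]
(0, 65, 302) [[0.55044011 0.0076652  0.302     ]]
(0, -100, 117) [[ 0.50030521 -0.14953369  0.117     ]]
```

```bash
python3 -m inch '{"translation":[[0.055,0.032,0],[0.055,0.032,0],[0.055,0.032,0],[0.055,0.032,0],[0.055,0.032,0],[0.055,0.032,0],[0.055,0.032,0],[0.055,0.032,0],[0.055,0.032,0],[0.016,0.043,0],[0.016,0.043,0],[0.016,0.043,0],[0.016,0.043,0],[0.016,0.043,0],[0,0,0],[0,0,0]],"yaw":[0.186,0.186,0.186,0.186,0.186,0.186,0.186,0.186,0.186,0.186,0.186,0.186,0.186,0.186,0,0],"claw":[1,1,1,1,1,1,1,1,1,1,1,1,1,1,1,1]}'
python3 - <<'E'
from h import *
import cv2
s=bot.state();p=s["position"];q=s["eef_rot"]
from scipy.spatial.transform import Rotation as R
M=R.from_quat(q,scalar_first=True).as_matrix();print(p,s["joints"].round(3),s["contact_force"],s["opening"]);print(M.round(3))
a=-.3087;C=np.array([[np.cos(a),np.sin(a)],[-np.sin(a),np.cos(a)]]);print("chest",C@(p[:2]-[.5307,-.0543]),np.degrees(np.arctan2(M[1,1],M[0,1])))
A=optics.read_camera("top")[100:260,250:410,::-1];B=optics.read_camera("scene")[110:270,230:390,::-1]
cv2.imwrite("pics/p1.png",cv2.resize(cv2.hconcat([A,B]),(800,400),interpolation=3))
E
```

```text
time_s: 2.1
position: [0.6876, -0.0387, 0.2557]
eef_rot: [-0.0, 0.157, 0.988, -0.0]
contact_force: [0.5, -0.4, 0.3]
opening: -0.0002
grip_force: 0.0
[ 0.68757499 -0.03871149  0.25573798] [-0.056  0.452  0.62   1.739 -0.     0.26 ] [ 0.46279129 -0.42724109  0.3447748 ] -0.0001898444130694297
[[-0.95   0.311 -0.001]
 [ 0.311  0.95  -0.   ]
 [ 0.001 -0.001 -1.   ]]
chest [0.1447233  0.06251344] 71.89213438607348
```

View pics/p1.png

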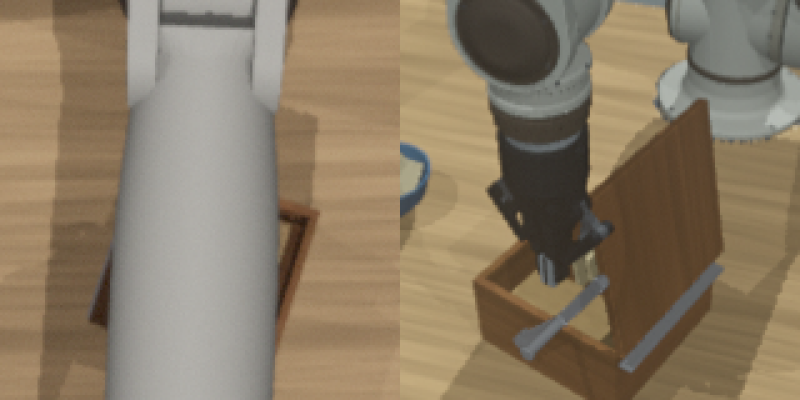

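The picture shows the closed fingertips at (548,280) hovering over the knee, the lid and stay still open; the knuckles stick out only along the closing line.

```bash
python3 -m inch '{"translation":[[0.015,0.008,0],[0,0,-0.03],[0,0,-0.03],[0,0,-0.03],[0,0,-0.021],[0,0,0]],"yaw":[0,0,0,0,0,0],"claw":[1,1,1,1,1,1]}'
python3 - <<'E'
from h import *
import cv2
s=bot.state();p=s["position"]
a=-.3087;C=np.array([[np.cos(a),np.sin(a)],[-np.sin(a),np.cos(a)]]);print("chest",C@(p[:2]-[.5307,-.0543]))
B=optics.read_camera("scene")[150:270,230:390,::-1]
cv2.imwrite("pics/p2.png",cv2.resize(B,(800,600),interpolation=3))
E
```

```text
time_s: 2.95
position: [0.7016, -0.0317, 0.1436]
eef_rot: [-0.002, 0.158, 0.987, -0.0]
contact_force: [0.4, 0.0, 1.0]
opening: -0.0001
grip_force: 0.0
chest [0.15595866 0.07347189]
```

View pics/p2.png

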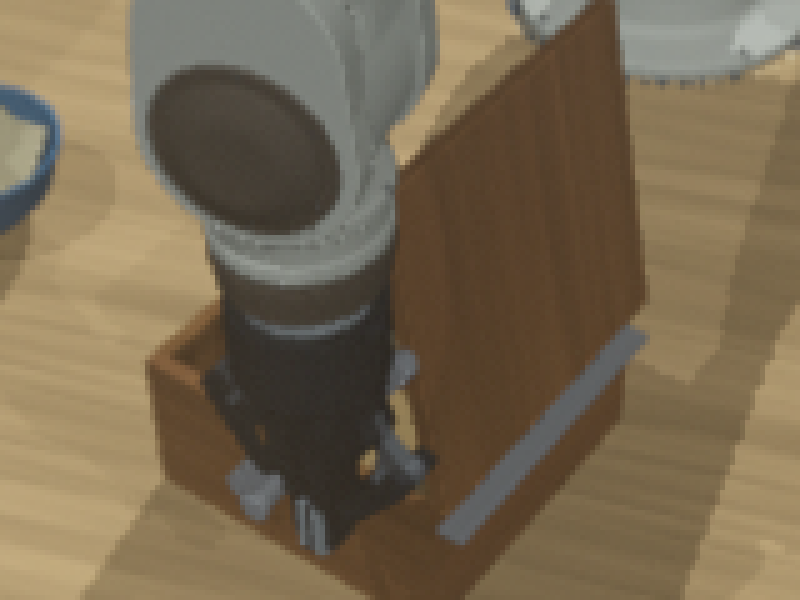

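Fingertips (318,540) are on the hinge side of the pin disc (255,490), clear of stay and lid. Next, push forward in small steps.

```bash
python3 -m inch '{"translation":[[-0.001,-0.003,0],[-0.001,-0.003,0],[-0.001,-0.003,0],[0,0,0]],"yaw":[0,0,0,0],"claw":[1,1,1,1]}'; python3 -m inch '{"translation":[[-0.001,-0.003,0],[0,0,0]],"yaw":[0,0],"claw":[1,1]}'; python3 -m inch '{"translation":[[-0.001,-0.003,0],[0,0,0]],"yaw":[0,0],"claw":[1,1]}'
```

```text
time_s: 3.5
position: [0.6997, -0.0399, 0.1456]
eef_rot: [0.0, 0.157, 0.988, -0.0]
contact_force: [0.2, -0.1, 0.4]
opening: 0.0
grip_force: 0.0
time_s: 3.75
position: [0.6987, -0.0427, 0.1453]
eef_rot: [-0.0, 0.157, 0.988, -0.0]
contact_force: [1.2, 0.4, -0.5]
opening: 0.0001
grip_force: 0.0
time_s: 4.0
position: [0.6977, -0.0457, 0.1453]
eef_rot: [-0.0, 0.157, 0.988, -0.0]
contact_force: [0.0, 0.3, 0.5]
opening: 0.0003
grip_force: 0.0
```

```bash
for i in 1 ; do python3 -m inch '{"translation":[[-0.001,-0.003,0],[0,0,0]],"yaw":[0,0],"claw":[1,1]}'; python3 -m inch '{"translation":[[-0.0006,-0.002,0],[0,0,0]],"yaw":[0,0],"claw":[1,1]}';python3 -m inch '{"translation":[[-0.0006,-0.002,0],[0,0,0]],"yaw":[0,0],"claw":[1,1]}'; done | grep -E "pos|force"
```

```text
position: [0.6969, -0.048, 0.1456]
contact_force: [0.5, 4.6, 0.1]
grip_force: 2.2
position: [0.6965, -0.0491, 0.1461]
contact_force: [1.3, 8.9, 3.9]
grip_force: 4.3
position: [0.6961, -0.0505, 0.147]
contact_force: [-0.5, 10.4, 8.3]
grip_force: 5.5
```

```bash
for i in 1 ; do python3 -m inch '{"translation":[[-0.0005,-0.0015,0.002],[0,0,0]],"yaw":[0,0],"claw":[1,1]}'; python3 -m inch '{"translation":[[-0.0006,-0.002,0.0015],[0,0,0]],"yaw":[0,0],"claw":[1,1]}';python3 -m inch '{"translation":[[-0.0006,-0.002,0.0015],[0,0,0]],"yaw":[0,0],"claw":[1,1]}'; done | grep -E "pos|force"
```

```text
position: [0.6954, -0.0527, 0.1486]
contact_force: [0.8, 7.7, 5.4]
grip_force: 3.9
position: [0.6948, -0.0549, 0.15]
contact_force: [1.0, 6.8, 5.3]
grip_force: 3.4
position: [0.6941, -0.057, 0.1513]
contact_force: [1.4, 7.0, 4.6]
grip_force: 3.3
```

```bash
for i in 1 ; do python3 -m inch '{"translation":[[-0.0006,-0.002,0.0013],[-0.0006,-0.002,0.0013],[-0.0006,-0.002,0.0012],[0,0,0]],"yaw":[0,0,0,0],"claw":[1,1,1,1]}'; python3 -m inch '{"translation":[[-0.0006,-0.002,0.001],[-0.0006,-0.002,0.001],[-0.0006,-0.002,0.001],[0,0,0]],"yaw":[0,0,0,0],"claw":[1,1,1,1]}';python3 -m inch '{"translation":[[-0.0006,-0.002,0.0008],[-0.0006,-0.002,0.0008],[-0.0006,-0.002,0.0008],[0,0,0],[0,0,0]],"yaw":[0,0,0,0,0],"claw":[1,1,1,1,1]}'; done | grep -E "pos|force"
python3 - <<'E'
from h import *
import cv2
B=optics.read_camera("scene")[150:270,230:390,::-1]
cv2.imwrite("pics/p3.png",cv2.resize(B,(800,600),interpolation=3))
E
```

```text
position: [0.6922, -0.0631, 0.1547]
contact_force: [-0.0, 6.4, 3.1]
grip_force: 3.1
position: [0.6902, -0.0691, 0.1574]
contact_force: [-0.8, 6.9, 2.1]
grip_force: 3.1
position: [0.6882, -0.075, 0.1596]
contact_force: [-0.1, 6.3, 0.4]
grip_force: 3.0
```

View pics/p3.png

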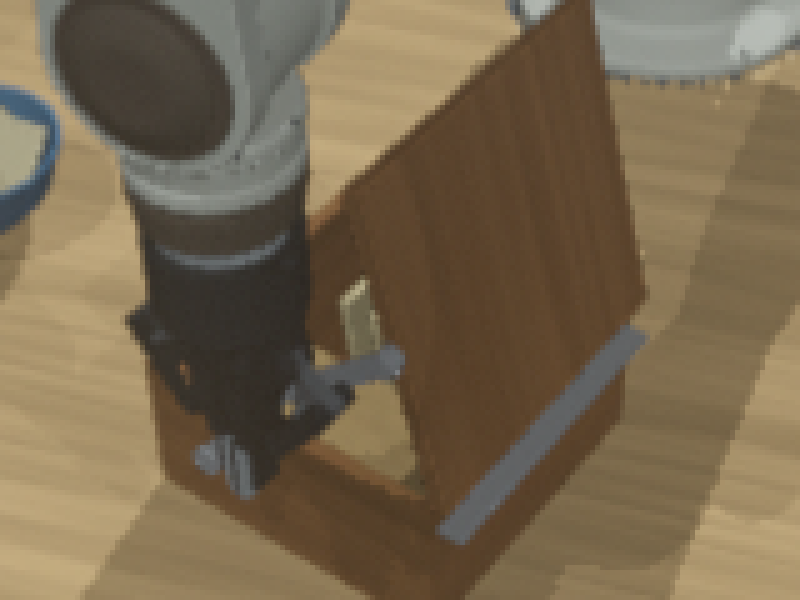

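The stay is visibly bent past centre (knee at about (215,460), upper link down from the lid at (400,360)), and the lid is still up, tilted slightly. Next, leave the pin the way I came and go behind the lid.

```bash
python3 -m inch '{"translation":[[0.0015,0.005,0],[0.003,0.0095,0],[0,0,0.04],[0,0,0.055],[0,0,0.055],[0,0,0.055],[0,0,0],[-0.0325,0.0265,0],[-0.0325,0.0265,0],[-0.0325,0.0265,0],[-0.0325,0.0265,0],[0,0,0],[0,0,-0.03],[0,0,-0.025],[0,0,0]],"yaw":[0,0,0,0,0,0,0,0,0,0,0,0,0,0,0],"claw":[1,1,1,1,1,1,1,1,1,1,1,1,1,1,1]}'
python3 - <<'E'
from h import *
import cv2
s=bot.state();p=s["position"];print(p,s["joints"])
a=-.3087;C=np.array([[np.cos(a),np.sin(a)],[-np.sin(a),np.cos(a)]]);print("chest",C@(p[:2]-[.5307,-.0543]))
q=[.5307,-.0543,-.3087]
for d in(0,.1,.2,.3):
  f=np.radians(80)-d; print(d,((proj("scene",world(q,[(x,100-200*np.cos(f)+12*np.sin(f),105+200*np.sin(f)+12*np.cos(f)) for x in(-100,100)]))-[230,130])*5).round())
B=optics.read_camera("scene")[130:250,230:390,::-1]
cv2.imwrite("pics/p4.png",cv2.resize(B,(800,600),interpolation=3))
E
```

```text
time_s: 9.05
position: [0.5642, 0.044, 0.2945]
eef_rot: [-0.002, 0.157, 0.988, -0.001]
contact_force: [-0.7, -0.1, 0.7]
opening: -0.0
grip_force: 0.0
[0.56415912 0.04399958 0.29453564] [ 7.79529311e-02  1.49199497e-01  3.19293441e-01  1.74528410e+00
 -2.59112633e-04  3.93059839e-01]
chest [0.00201207 0.10381845]
0 [[616.  91.]
 [389. 297.]]
0.1 [[583.  84.]
 [354. 287.]]
0.2 [[551.  81.]
 [321. 281.]]
0.3 [[521.  81.]
 [290. 278.]]
```

View pics/p4.png

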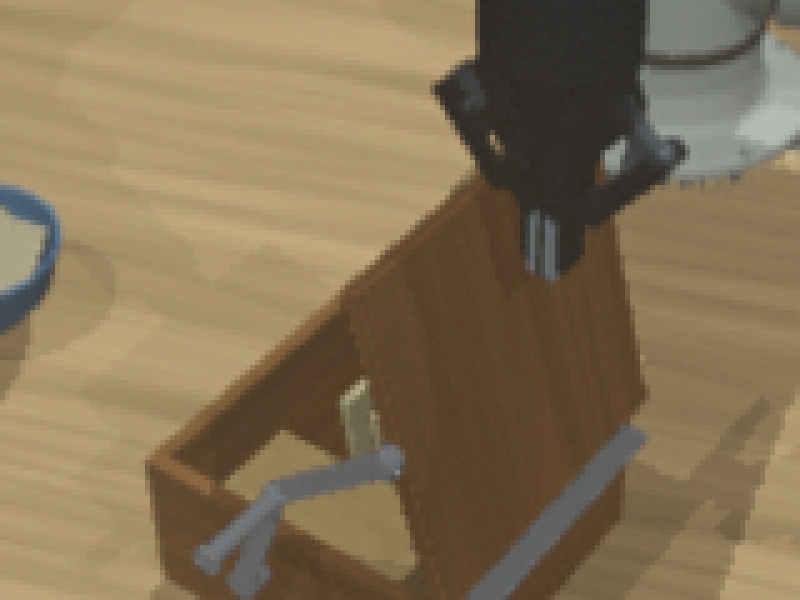

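The stay is bent clear of centre (knee (272,495)), the lid is at about 0.12 rad (free corner (348,285)), and the fingertips (545,275) are behind its outer face.

```bash
(python3 -m inch '{"translation":[[0,0,0.015],[-0.004,-0.013,0],[-0.003,-0.0095,0],[0,0,0]],"yaw":[0,0,0,0],"claw":[1,1,1,1]}'; python3 -m inch '{"translation":[[-0.001,-0.003,0],[0,0,0]],"yaw":[0,0],"claw":[1,1]}';python3 -m inch '{"translation":[[-0.001,-0.003,0],[0,0,0]],"yaw":[0,0],"claw":[1,1]}';python3 -m inch '{"translation":[[-0.001,-0.003,0],[0,0,0]],"yaw":[0,0],"claw":[1,1]}') | grep -E "time|pos|contact"
```

```text
time_s: 9.6
position: [0.5573, 0.0208, 0.3122]
contact_force: [-0.0, -0.2, -0.7]
time_s: 9.85
position: [0.5565, 0.0187, 0.3121]
contact_force: [0.5, 0.3, -1.4]
time_s: 10.1
position: [0.5557, 0.0165, 0.312]
contact_force: [1.6, 4.4, -2.3]
time_s: 10.35
position: [0.5547, 0.0135, 0.312]
contact_force: [0.4, 4.5, -1.9]
```

Run:
```python
import numpy as np
a=np.radians(np.linspace(77.6,3.7,26));y=100-186.3*np.cos(a);z=186.3*np.sin(a)
for i,(d,e) in enumerate(zip(np.diff(y),np.diff(z))):print(i,"[%.1f,%.1f,%.1f]"%(d*.304,d*.953,e))
```

```text
0 [-2.8,-8.9,-2.3]
1 [-2.8,-8.8,-2.8]
2 [-2.7,-8.6,-3.3]
3 [-2.7,-8.4,-3.7]
4 [-2.6,-8.3,-4.2]
5 [-2.6,-8.0,-4.6]
6 [-2.5,-7.8,-5.0]
7 [-2.4,-7.5,-5.5]
8 [-2.3,-7.3,-5.9]
9 [-2.2,-7.0,-6.2]
10 [-2.1,-6.7,-6.6]
11 [-2.0,-6.3,-7.0]
12 [-1.9,-6.0,-7.3]
13 [-1.8,-5.6,-7.6]
14 [-1.7,-5.2,-7.9]
15 [-1.5,-4.8,-8.2]
16 [-1.4,-4.4,-8.4]
17 [-1.3,-4.0,-8.6]
18 [-1.1,-3.6,-8.9]
19 [-1.0,-3.1,-9.0]
20 [-0.9,-2.7,-9.2]
21 [-0.7,-2.2,-9.3]
22 [-0.6,-1.8,-9.4]
23 [-0.4,-1.3,-9.5]
24 [-0.3,-0.8,-9.6]
```

```bash
(python3 -m inch '{"translation":[[-0.0014,-0.0045,-0.0012],[-0.0014,-0.0045,-0.0012]],"yaw":[0,0],"claw":[1,1]}'; python3 -m inch '{"translation":[[-0.0014,-0.0044,-0.0014],[-0.0014,-0.0044,-0.0014]],"yaw":[0,0],"claw":[1,1]}';python3 -m inch '{"translation":[[-0.0014,-0.0043,-0.0017],[-0.0014,-0.0043,-0.0017]],"yaw":[0,0],"claw":[1,1]}') | grep -E "time|pos|contact"
```

```text
time_s: 10.6
position: [0.5518, 0.0047, 0.3097]
contact_force: [1.0, 6.0, -0.5]
time_s: 10.85
position: [0.5489, -0.0042, 0.307]
contact_force: [-0.0, 6.7, -0.7]
time_s: 11.1
position: [0.546, -0.0128, 0.3037]
contact_force: [-0.8, 6.1, 0.3]
```

Smooth at 6–7 N; continue along the arc.

```bash
(python3 -m inch '{"translation":[[-0.0027,-0.0084,-0.0037],[-0.0026,-0.0083,-0.0042],[-0.0026,-0.008,-0.0046],[-0.0025,-0.0078,-0.005]],"yaw":[0,0,0,0],"claw":[1,1,1,1]}'; python3 -m inch '{"translation":[[-0.0024,-0.0075,-0.0055],[-0.0023,-0.0073,-0.0059],[-0.0022,-0.007,-0.0062],[-0.0021,-0.0067,-0.0066]],"yaw":[0,0,0,0],"claw":[1,1,1,1]}';python3 -m inch '{"translation":[[-0.002,-0.0063,-0.007],[-0.0019,-0.006,-0.0073],[-0.0018,-0.0056,-0.0076]],"yaw":[0,0,0],"claw":[1,1,1]}') | grep -E "time|pos|contact"
```

```text
time_s: 11.6
position: [0.5354, -0.0456, 0.2866]
contact_force: [-1.9, 4.4, 4.2]
time_s: 12.1
position: [0.5265, -0.0746, 0.2624]
contact_force: [-3.6, 4.0, 6.5]
time_s: 12.48
position: [0.5208, -0.0928, 0.2406]
contact_force: [-3.2, 2.6, 5.8]
```

```bash
(python3 -m inch '{"translation":[[-0.0017,-0.0052,-0.0079],[-0.0015,-0.0048,-0.0082],[-0.0014,-0.0044,-0.0084],[-0.0013,-0.004,-0.0086]],"yaw":[0,0,0,0],"claw":[1,1,1,1]}'; python3 -m inch '{"translation":[[-0.0011,-0.0036,-0.0089],[-0.001,-0.0031,-0.009],[-0.0009,-0.0027,-0.0092]],"yaw":[0,0,0],"claw":[1,1,1]}';python3 -m inch '{"translation":[[-0.0007,-0.0022,-0.0093],[-0.0006,-0.0018,-0.0094],[-0.0002,-0.0006,-0.005],[0,0,0]],"yaw":[0,0,0,0],"claw":[1,1,1,1]}') | grep -E "time|pos|contact"
```

```text
time_s: 12.98
position: [0.515, -0.1114, 0.2075]
contact_force: [-3.4, 0.6, 7.1]
time_s: 13.35
position: [0.5119, -0.121, 0.1803]
contact_force: [-2.7, 0.0, 6.1]
time_s: 13.85
position: [0.5104, -0.1254, 0.1561]
contact_force: [0.2, 0.2, -0.0]
```

```bash
(python3 -m inch '{"translation":[[0,-0.0005,-0.003],[0,-0.0005,-0.003]],"yaw":[0,0],"claw":[1,1]}'; python3 -m inch '{"translation":[[0,0,-0.002],[0,0,-0.002],[0,0,0]],"yaw":[0,0,0],"claw":[1,1,1]}'; python3 -m inch '{"translation":[[0,0,-0.001],[0,0,-0.001],[0,0,0]],"yaw":[0,0,0],"claw":[1,1,1]}') | grep -E "time|pos|contact"
```

```text
time_s: 14.1
position: [0.5104, -0.1261, 0.1506]
contact_force: [-3.9, 0.4, 6.4]
time_s: 14.48
position: [0.5105, -0.1263, 0.1464]
contact_force: [-2.3, -1.8, 4.1]
time_s: 14.85
position: [0.5105, -0.1263, 0.1445]
contact_force: [-3.0, -1.7, 5.3]
```

```bash
(python3 -m inch '{"translation":[[0,0,-0.001],[0,0,0]],"yaw":[0,0],"claw":[1,1]}'; python3 -m inch '{"translation":[[0,0,-0.0007],[0,0,0]],"yaw":[0,0],"claw":[1,1]}'; python3 -m inch '{"translation":[[0,0,-0.0004],[0,0,0]],"yaw":[0,0],"claw":[1,1]}') | grep -E "time|pos|contact"
```

```text
time_s: 15.1
position: [0.5106, -0.1264, 0.1436]
contact_force: [-3.0, -3.3, 5.9]
time_s: 15.35
position: [0.5106, -0.1264, 0.1429]
contact_force: [-3.2, -2.4, 6.0]
time_s: 15.6
position: [0.5106, -0.1264, 0.1426]
contact_force: [-3.0, -3.1, 6.5]
```

```bash
(python3 -m inch '{"translation":[[0,0,-0.0005],[0,0,0]],"yaw":[0,0],"claw":[1,1]}'; python3 -m inch '{"translation":[[0,0,-0.0004],[0,0,0]],"yaw":[0,0],"claw":[1,1]}'; python3 -m inch '{"translation":[[0,0,-0.0003],[0,0,0]],"yaw":[0,0],"claw":[1,1]}') | grep -E "time|pos|contact"
```

```text
time_s: 15.85
position: [0.5106, -0.1264, 0.1421]
contact_force: [-3.3, -2.0, 6.3]
time_s: 16.1
position: [0.5106, -0.1264, 0.142]
contact_force: [-4.5, -2.8, 8.8]
time_s: 16.35
position: [0.5106, -0.1264, 0.142]
contact_force: [-5.3, -2.2, 10.5]
```

```bash
(python3 -m inch '{"translation":[[0,0,0],[0,0,0],[0,0,0],[0,0,0]],"yaw":[0,0,0,0],"claw":[1,1,1,1]}'; python3 -m inch '{"translation":[[0,0,0],[0,0,0],[0,0,0],[0,0,0],[0,0,0],[0,0,0]],"yaw":[0,0,0,0,0,0],"claw":[1,1,1,1,1,1]}') | grep -E "time|pos|contact"
```

```text
time_s: 16.85
position: [0.5106, -0.1264, 0.142]
contact_force: [-5.5, -2.7, 10.7]
time_s: 17.6
position: [0.5106, -0.1264, 0.142]
contact_force: [-5.0, -2.0, 10.6]
```

```bash
python3 -m inch '{"translation":[[0,0,0.002],[0,0,0.006],[0,0,0.02],[0,0,0.04],[0,0,0.05],[-0.03,-0.05,0.03],[-0.03,-0.05,0],[-0.03,-0.05,0],[0,0,0],[0,0,0]],"yaw":[0,0,0,0,0,0,0,0,0,0],"claw":[1,1,1,1,1,1,1,1,1,1]}'
python3 - <<'E'
from h import *
import cv2
q=[.5307,-.0543,-.3087]
print(((proj("scene",world(q,[(100,-100,117),(100,-100,105),(-100,-100,117)]))-[230,150])*5).round())
B=optics.read_camera("scene")[150:270,230:390,::-1]
cv2.imwrite("pics/p5.png",cv2.resize(B,(800,600),interpolation=3))
E
```

```text
time_s: 18.85
position: [0.4222, -0.2735, 0.2875]
eef_rot: [0.0, 0.157, 0.988, 0.0]
contact_force: [0.6, 0.4, 0.2]
opening: -0.0
grip_force: 0.0
[[141. 336.]
 [144. 351.]
 [355. 151.]]
```

View pics/p5.png

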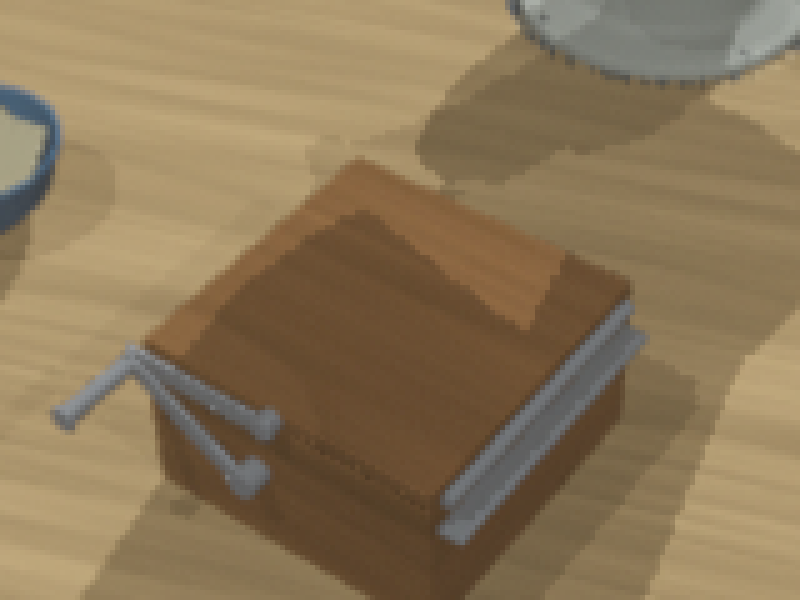

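The lid is level and shut: its front corner sits at (145,342) against a predicted (141,336). The stay is folded and nothing touches the chest.

```bash
python3 -c "
from rig import bot
print(bot.job_done())"
```

```text
the job is handed in; nothing more can be done
None
```

The job is handed in with no verdict returned: I unlocked the stay with the lid still up, then lowered the lid gently and pressed it shut at about 12 N for just over a second before letting go; the last picture shows it closed, and I kept clear of the bowls and glass.

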